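# Grade nuts with a tilting sieve

## Task

Sort the nuts with the hinged sieve on the wooden stand: first raise its red knob only part of the way, so that the three small hazelnuts roll onto the rods and drop into the near bay while both big walnuts stay on the sieve. Then raise it steeply so that the walnuts tip over the far edge into the far bay, lower the sieve back to where it rested and let go.

Things in the scene. Friction and masses are not known exactly. Their poses are not given: they have to be found in the camera images.
- grader: fixed light-wood stand, 270 x 188 x 140 mm high. Origin on the table under the hinge line, which is parallel to y, 110 mm up. Its x points from the knob end to the far end; at yaw 0 the knob end faces the robot. Near bay under the sieve (hazelnuts): x -132 to -3 mm, walls 60 mm high. Far bay (walnuts): x 3 to 123 mm, walls 103 to 115 mm high. Both 172 mm wide
- sieve_knob (a point): centre of the sieve's red knob, a waisted drum 26 mm across, 24 mm between its flat ends, axis parallel to the hinge: gripped by the flat ends it turns between the fingers as the sieve tilts. At rest 98 mm above the table, clear of the stand, 50 mm from the sieve's end wall on a 10 mm stem. In the sieve it lies 205 mm from the hinge line along the floor and 8 mm above the floor's plane
- sieve (a joint): sieve tilt (rad): 0 at rest, grows as the knob rises, stop at 1.35. At 0 it leans 0.10 down to the knob end, so is level at 0.10. Sinks back softly when let go (0.3 kg). Hazelnuts start on the plain floor at the knob end; steel rods across it, 22 mm gaps, follow up to the hinge; walnuts start cradled between rods. Hazelnuts roll off and fall through by 0.5; walnuts stay up to 0.7, leave by 1.2
- hazelnut0: small dark brown hazelnut, ball of 15 mm, 10 g; origin at its centre
- hazelnut1: small dark brown hazelnut, ball of 15 mm, 10 g; origin at its centre
- hazelnut2: small dark brown hazelnut, ball of 15 mm, 10 g; origin at its centre
- walnut0: large pale tan walnut with ribs, ball of 36 mm, about 20 g; origin at its centre
- walnut1: large pale tan walnut with ribs, ball of 36 mm, about 20 g; origin at its centre
Mind the look-alikes: they are no part of the job. Leave any green or turquoise look-alike of the walnut0 alone.

How it is judged:
By the outcome, as a careful person would: the job done as asked, in the order asked, and still so for the second after the job is handed in, with the robot touching nothing.
It also fails if it takes over 48 s, if anything falls off the work surface, if the arm or the gripper's body presses on something with over 40 N, if the wrist force passes 120 N, or if a joint passes its speed limit or range.

## Robot

A 6-joint arm with a two-finger parallel gripper is mounted at the origin on a cart in front of the work surface, level with it; the furniture and walls round the work are solid. World frame = base frame: x ahead of the robot, y to its left, z up, the work surface at z = 0. Lengths are in mm, angles in rad, forces in N, time in s.
With the tool pointing down it reaches from about 350 to 975 mm from the base axis. Payload 7.1 kg.
Tool frame: the origin (TCP) lies on the front face of the gripper's body, between the roots of the fingers; the fingertips stand 80 mm ahead of it and the grasp point (between the pads) lies 61 mm ahead of it (env.tips_ahead is the distance from the TCP to the fingertips, in mm); z points along the fingers, y is the line along which they close (so a half turn about z gives the same grasp; the last joint's range is limited). The gripper opens to 88 mm and grips with 3 to 60 N. Pads are 20 mm wide; open, the fingers measure 115 mm over their backs; the gripper's body (75 mm by 178 mm) begins 61 mm behind the grasp point.
Start: joints at [-1.198, 0.423, 1.63, -0, 1.089, -0.019], TCP at [238.674, -577.616, 302.675] pointing down, gripper open.
Joint ranges: [-3, 3], [-0.9, 2.11], [0.09, 2.58], [-1.31, 4.45], [0.11, 2.69], [-2.54, 2.54]. Speed limits (rad/s): [2.39, 2.39, 3.01, 3.14, 3.14, 3.14].

## Interface

Orientations are given as a unit quaternion [x, y, z, w].
In Python, from station import env, set_gripper, viewer, workorder gives the robot as it stands. Calls block until the motion is done:
- env.reach(position, orientation): joint-space move of the TCP to a pose.
- env.move_l(position, rot=None, rate=150, f_stop=None): straight line of the TCP; rot=None keeps the orientation; rate is the mean speed in mm/s. With f_stop (N) it stops when the force on the tool has changed by that much, and returns True; else False.
- env.move_joints(angles): joint-space move.
- set_gripper(opening): finger opening in mm; the grip force is fixed at half the most; returns when the fingers have stopped.
- env.hold(seconds).
- env.ik(position, orientation): joint angles nearest the present ones, or None.
- env.read_state(): the state.
- viewer.camera(name): name is "scene" or "top" or "wrist"; returns the picture (400x640x3 uint8, blue, green, red); there is no depth.
- viewer.camera_params(name): a dict with "fx", "fy", "cx", "cy" (pixels), "dist" ([k1, k2, p1, p2, k3] as OpenCV has them; the pictures are not rectified), "pose" (4x4, takes a point from camera to world coordinates); the wrist camera has in their place "tool_from_camera" (4x4, takes a point from camera to tool coordinates, whose origin is the TCP and whose axes are the flange's). Camera axes: x right, y up, looking along -z (the intrinsics and any distortion apply to the point x, -y, -z); pixel columns grow to the right and rows downward; lengths in mm; the calibration is good to about 2 mm. A picture is of the moment at which its call begins: read the wrist's pose just before it. camera_params takes no time and is no camera call.
A pose or a line that the arm cannot do raises env.IKError and nothing moves.
- workorder.sign_off(): hands the job in; it is judged then, once.
The state is a dict: "time_s": time; "qpos": joint angles; "dq": joint speeds; "tau": joint torques, N m; "tool_pos": TCP position; "orientation": TCP orientation; "force": force on the tool from outside, world axes, zero at the start; "wrist_torque": the same for the moment, N m; "width": finger opening in mm; "grip_force": force on a finger pad.
Only numpy, scipy, OpenCV 4.12 (cv2) and the standard library are available. Lean on these libraries where they do the work, as an engineer would, in place of code of your own. Each camera call takes 0.05 s, during which the arm holds its last target. There are 200 camera calls.

## Working session

There is one attempt and no reset: what is moved stays moved. The work goes in short steps, each a Python script; the robot and the scene stay as the last script left them, time stands still between calls to the robot, and variables do not carry over. Pictures are saved under pics/ and viewed, at most 10 in all, crops included, and the job is handed in when it is done.

```bash
mkdir -p pics; ls
python3 - <<'E'
from station import env, set_gripper, viewer, workorder
import cv2, numpy as np
a=viewer.camera("scene");b=viewer.camera("top")
cv2.imwrite("pics/scene.png",a);cv2.imwrite("pics/top.png",b)
for n in("scene","top"):print(n,viewer.camera_params(n))
s=env.read_state();print(s["time_s"],s["orientation"],s["force"])
E
```

```text
pics
scene {'fx': 508.20361091444954, 'fy': 508.20361091444954, 'cx': 323.68340054282805, 'cy': 192.4939841123304, 'dist': array([-0.11836491,  0.        ,  0.        ,  0.        ,  0.        ]), 'pose': array([[-2.23064556e-01,  7.79769671e-01, -5.84979884e-01,
         1.17296299e+02],
       [-9.74785567e-01, -1.82089300e-01,  1.28982890e-01,
         5.45491655e+01],
       [-5.94163190e-03,  5.99001459e-01,  8.00725889e-01,
         7.79619287e+02],
       [ 0.00000000e+00,  0.00000000e+00,  0.00000000e+00,
         1.00000000e+00]])}
top {'fx': 514.3186040009928, 'fy': 514.3186040009928, 'cx': 324.0204507904606, 'cy': 198.27370440919685, 'dist': array([-0.01769255,  0.        ,  0.        ,  0.        ,  0.        ]), 'pose': array([[ 3.03717064e-02,  9.90018742e-01, -1.37624309e-01,
         4.78919707e+02],
       [-9.99435185e-01,  3.20605950e-02,  1.00711708e-02,
        -4.49646417e+01],
       [ 1.43829651e-02,  1.37240698e-01,  9.90433300e-01,
         1.11771053e+03],
       [ 0.00000000e+00,  0.00000000e+00,  0.00000000e+00,
         1.00000000e+00]])}
0.1 [ 9.80871233e-01  1.94656602e-01 -1.06903094e-04 -6.48234918e-04] [ 0.01742816 -0.80872497  0.40806777]
```

View pics/scene.png

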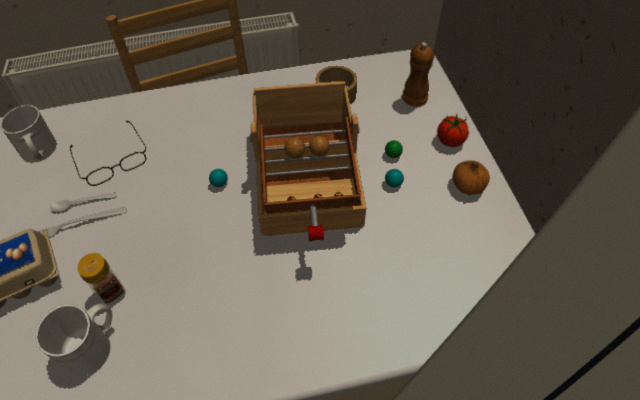

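View pics/top.png

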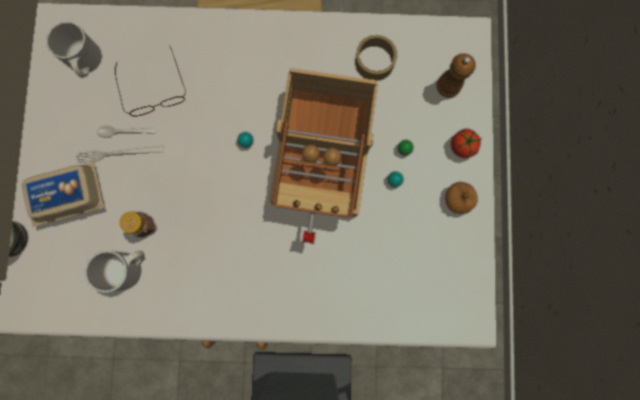

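The red knob is at scene (316,233) and top (309,237). The only other red thing is the tomato, at scene (452,131) and top (466,143). The knob is on a stem from the sieve, so I choose it. The real walnuts are the two tan balls on the rods at scene (294,148) and (319,146). The turquoise and green balls stand outside the stand. Next I check with a close crop and triangulate.

```bash
cat > h.py <<'E'
from station import env, set_gripper, viewer, workorder
import cv2, numpy as np
def ray(n,px):
    p=viewer.camera_params(n);K=np.array([[p["fx"],0,p["cx"]],[0,p["fy"],p["cy"]],[0,0,1]])
    u=cv2.undistortPoints(np.array([[px]],float),K,p["dist"])[0,0]
    T=p["pose"];d=T[:3,:3]@np.array([u[0],-u[1],-1]);return T[:3,3],d/np.linalg.norm(d)
def plane(n,px,z):
    o,d=ray(n,px);return o+d*(z-o[2])/d[2]
def tri(a,b):
    (o1,d1),(o2,d2)=ray("scene",a),ray("top",b)
    t=np.linalg.lstsq(np.c_[d1,-d2],o2-o1,rcond=None)[0]
    p,q=o1+t[0]*d1,o2+t[1]*d2;return (p+q)/2,np.linalg.norm(p-q)
def red(im):
    h=cv2.cvtColor(im,cv2.COLOR_BGR2HSV)
    m=(((h[...,0]<5)|(h[...,0]>174))&(h[...,1]>190)&(h[...,2]>90)).astype(np.uint8)
    n,l,s,c=cv2.connectedComponentsWithStats(m)
    return [(s[i].tolist(),c[i].round(1)) for i in range(1,n) if s[i,4]>25]
E
python3 - <<'E'
from h import *
a=cv2.imread("pics/scene.png");b=cv2.imread("pics/top.png")
for im in(a,b):print(red(im))
A=cv2.resize(a[70:250,240:370],None,fx=3,fy=3,interpolation=cv2.INTER_CUBIC)
B=cv2.resize(b[60:255,265:385],None,fx=3,fy=3,interpolation=cv2.INTER_CUBIC)[:540]
B=cv2.resize(b[65:245,265:385],None,fx=3,fy=3,interpolation=cv2.INTER_CUBIC)
cv2.imwrite("pics/crop.png",cv2.convertScaleAbs(np.hstack([A,B]),alpha=1.4))
E
```

```text
[([441, 120, 8, 12, 50], array([444.4, 125.5])), ([446, 128, 18, 11, 80], array([454.4, 133.3])), ([308, 225, 16, 11, 135], array([315.6, 230.3]))]
[([454, 133, 8, 10, 31], array([457.4, 138. ])), ([304, 233, 9, 8, 57], array([308.3, 236.6]))]
```

View pics/crop.png

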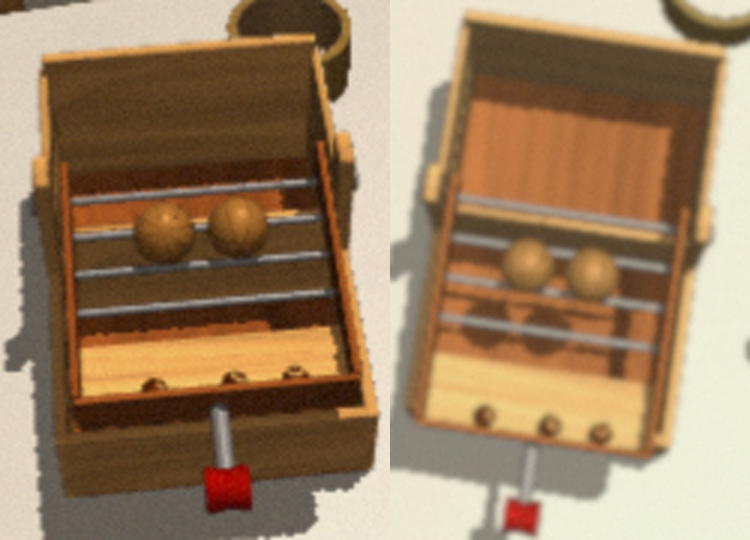

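The crop confirms the red waisted drum on its stem, at scene (316,233) and top (308.7,237.3). Three hazelnuts lie on the plain floor and two walnuts between rods. Next I triangulate the knob and the stand's corners for the yaw.

Run:
```python
from h import *
S=lambda x,y:(240+x/3,70+y/3)
T=lambda x,y:(265+(x-390)/3,65+y/3)
pts=dict(knob=(S(228,489),T(521,517)),stem=(S(220,407),T(531,450)),farL=(S(44,58),T(468,14)),farR=(S(315,38),T(722,48)),
rod4L=(S(78,314),T(441,316)),rod4R=(S(335,294),T(655,346)),rod1L=(S(75,200),T(461,201)),rod1R=(S(318,183),T(672,230)),endL=(S(76,404),T(415,421)),endR=(S(357,379),T(651,453)))
P={}
for k,(a,b) in pts.items():
    p,e=tri(a,b);P[k]=p;print(k,p.round(1),round(e,1))
yy=lambda l,r:np.arctan2(*( (P[l]-P[r])[:2]*[-1,1]))
for l,r in(("farL","farR"),("rod4L","rod4R"),("rod1L","rod1R"),("endL","endR")):
    d=P[l]-P[r];print(l,"yaw",np.arctan2(-d[0],d[1]).round(3),np.linalg.norm(d).round(1))
for a,b in(("endL","rod1L"),("endR","rod1R"),("knob","stem")):
    d=P[b]-P[a];print(a,b,np.arctan2(d[1],d[0]).round(3),np.linalg.norm(d).round(1))
print(plane("scene",S(228,489),98),plane("top",T(521,517),98), plane("top",T(468,14),115),plane("top",T(722,48),115))
```

```text
knob [541.9 -26.6  94.6] 1.3
stem [585.3 -31.9 108.5] 1.3
farL [882.9  21.3 110.2] 1.6
farR [ 866.1 -155.1  105.8] 2.1
rod4L [674.8  32.   98.3] 2.1
rod4R [ 659.4 -114.5   94.1] 2.0
rod1L [750.9  20.8 111.8] 1.8
rod1R [ 736.7 -123.5  106.3] 2.5
endL [601.2  44.1 113.7] 0.4
endR [ 586.1 -109.8  108.8] 3.5
farL yaw -0.095 177.2
rod4L yaw -0.105 147.4
rod1L yaw -0.098 145.1
endL yaw -0.098 154.8
endL rod1L -0.155 151.5
endR rod1R -0.091 151.3
knob stem -0.122 45.8
[540.01061328 -25.55741299  98.        ] [541.57399571 -27.31266458  98.        ] [880.76096539  20.20335596 115.        ] [ 862.83672016 -153.0439292   115.        ]
```

The knob comes out at about (541, -26.5, 97), against 98 mm expected. The yaw is about -0.10, which puts the hinge at about (745, -47). The first rod, midway at (744, -51), agrees with that. I move above the knob and check with the wrist camera.

```bash
cat >> h.py <<'E'
from scipy.spatial.transform import Rotation as R
YAW=-0.10
Q=np.array([np.cos(YAW/2),np.sin(YAW/2),0,0])
def wray(px,s):
    p=viewer.camera_params("wrist");K=np.array([[p["fx"],0,p["cx"]],[0,p["fy"],p["cy"]],[0,0,1]])
    u=cv2.undistortPoints(np.array([[px]],float),K,p["dist"])[0,0]
    W=np.eye(4);W[:3,:3]=R.from_quat(s["orientation"]).as_matrix();W[:3,3]=s["tool_pos"]
    T=W@p["tool_from_camera"];return T[:3,3],T[:3,:3]@np.array([u[0],-u[1],-1])
E
python3 - <<'E'
from h import *
print(env.ik([541,-26.5,240],Q).round(2), [env.ik(p,Q) is not None for p in([541,-26.5,159],[660,-38,357])])
env.reach([541,-26.5,240],Q)
set_gripper(60)
s=env.read_state();im=viewer.camera("wrist");cv2.imwrite("pics/w1.png",im)
print(s["time_s"],s["tool_pos"],s["qpos"].round(2) if hasattr(s["qpos"],"round") else s["qpos"],s["width"])
for st,c in red(im):
    o,d=wray(c,s);print(st,c,(o+d*(98-o[2])/d[2]).round(1))
E
```

```text
[-0.07  0.39  1.86 -0.    0.89  1.6 ] [True, True]
2.9833 [541.01026844 -26.53043471 240.018844  ] [-0.07  0.39  1.86 -0.    0.89  1.6 ] 59.927338397609205
[323, 203, 9, 5, 31] [328. 205.] [547.1 -34.2  98. ]
```

View pics/w1.png

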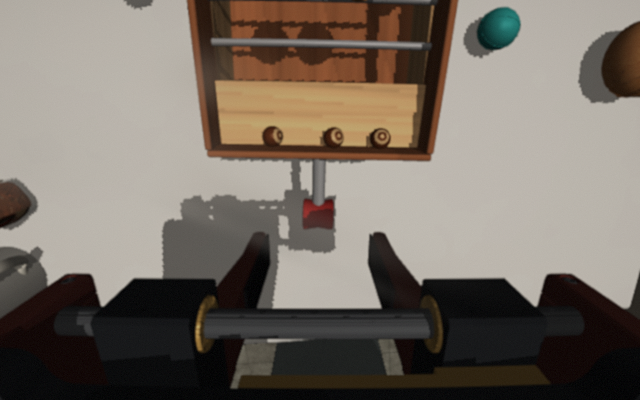

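The wrist view shows the knob whole at about (319,214), between the fingers with room on both sides, and the sieve nearly square to the gripper. My mask caught only its lit part, so I recompute with the full outline and use the end wall for the yaw.

Run:
```python
from h import *
s=env.read_state()
def P(px,z):
    o,d=wray(px,s);return o+d*(z-o[2])/d[2]
im=cv2.imread("pics/w1.png");sub=im[190:240,290:350].astype(int)
m=((sub[...,2]>2.2*sub[...,1])&(sub[...,2]>50)).astype(np.uint8)
x,y,w,h=cv2.boundingRect(m);print(x+290,y+190,w,h,m.sum())
c=(x+290+w/2-.5,y+190+h/2-.5);print(c,P(c,97.5).round(1),"w mm",np.linalg.norm(P((x+290,c[1]),97.5)-P((x+290+w,c[1]),97.5)).round(1))
for l,r,z in(((212,42),(430,46),95),((208,153),(432,157),108)):
    d=P(l,z)-P(r,z);print(np.arctan2(-d[0],d[1]).round(3),np.linalg.norm(d).round(1),((P(l,z)+P(r,z))/2).round(1))
```

```text
304 200 29 18 322
(318.0, 208.5) [544.8 -25.8  97.5] w mm 23.3
-0.116 152.7 [664.9 -40.2  95. ]
-0.117 163.3 [589.2 -32.  108. ]
```

The width of 23.3 mm matches the 24 mm given. The dark lower half puts the knob centre at x ≈ 541, y ≈ -26, so I grasp and lift a little while watching the forces.

```bash
sed -i 's/^YAW=.*/YAW=-0.105/' h.py
cat >> h.py <<'E'
K0=np.array([541.5,-26,97.5]);u=np.array([np.cos(YAW),np.sin(YAW),0])
def off(t):
    a=t-.1;return u*(-205*np.cos(a)+8*np.sin(a))+np.array([0,0,205*np.sin(a)+8*np.cos(a)])
def knob(t): return K0+off(t)-off(0)
def arc(t0,t1,rate=60,step=.1):
    for t in np.linspace(t0,t1,int(np.ceil(abs(t1-t0)/step))+1)[1:]:
        env.move_l(knob(t)+[0,0,61],rate=rate)
def show(n=""):
    s=env.read_state();f=np.array(s["force"])
    print(n,"t",round(s["time_s"],2),"F",f.round(1),"radial",(f@u).round(1),"w",round(s["width"],1),"g",round(s["grip_force"],1),"kn",(np.array(s["tool_pos"])-[0,0,61]).round(1))
E
python3 - <<'E'
from h import *
env.reach(knob(0)+[0,0,61+60],Q)
show("above")
print(env.move_l(knob(0)+[0,0,61],rate=80,f_stop=8));show("down")
set_gripper(20);show("grip")
arc(0,.1,40);show(".1")
arc(.1,.2,40);show(".2")
im=viewer.camera("scene");cv2.imwrite("pics/s2.png",cv2.convertScaleAbs(cv2.resize(im[60:260,220:380],None,fx=3,fy=3),alpha=1.4))
E
```

```text
above t 3.28 F [-0.5 -0.6  0.7] radial -0.4 w 60.3 g 0.0 kn [540.7 -25.9 156.7]
False
down t 4.18 F [-0.7  0.5 -0.7] radial -0.7 w 60.1 g 0.0 kn [541.8 -26.   97.7]
grip t 4.83 F [0.2 1.4 1.7] radial 0.0 w 23.8 g 30.0 kn [541.6 -25.9  97.6]
.1 t 5.5 F [ 2.2  3.3 -2.9] radial 1.8 w 23.9 g 30.0 kn [541.4 -25.9 118.2]
.2 t 6.17 F [ 3.5  4.6 -3.2] radial 3.0 w 23.7 g 30.0 kn [543.2 -26.1 138.5]
```

View pics/s2.png

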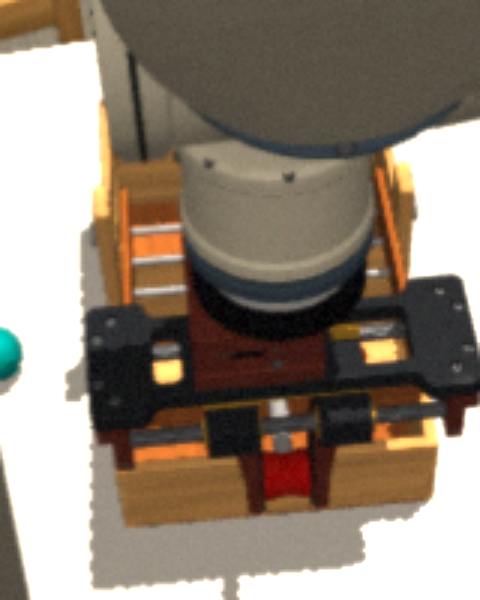

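The fingers hold the red knob by its flat ends at 23.8 mm, and the forces are small. I continue to a partial tilt of 0.55, pause and look.

Run:
```python
from h import *
arc(.2,.55,45);show(".55");env.hold(2.0);show("held")
b=viewer.camera("top");w=viewer.camera("wrist")
B=cv2.resize(b[65:245,255:395],(420,540),interpolation=cv2.INTER_CUBIC)
W=cv2.resize(w,(380,238));o=np.zeros((540,800,3),np.uint8);o[:,:420]=cv2.convertScaleAbs(B,alpha=1.4);o[:238,420:]=W
s=viewer.camera("scene")[60:240,240:380];o[240:540,420:653]=cv2.resize(s,(233,300))
cv2.imwrite("pics/m3.png",o)
```

```text
.55 t 8.42 F [ 2.2  1.8 -2.3] radial 2.0 w 23.8 g 30.0 kn [565.1 -28.6 206.6]
held t 10.42 F [-0.6 -3.  -2. ] radial -0.2 w 23.9 g 30.0 kn [565.  -28.5 206.4]
```

View pics/m3.png

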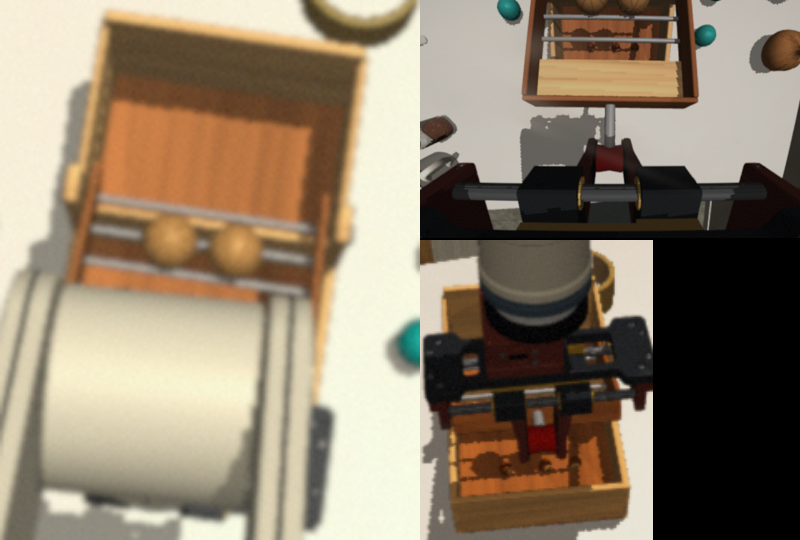

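The three hazelnuts lie in the near bay, seen under the raised sieve at (507,466), (545,465) and (575,462) in the montage. The plain floor is empty, and both walnuts are still cradled on the rods at (170,240) and (237,250). Now the steep raise.

Run:
```python
from h import *
arc(.55,.9,60);show(".9");arc(.9,1.25,60);show("1.25");env.hold(1.5);show("held")
b=viewer.camera("top");w=viewer.camera("wrist")
B=cv2.resize(b[65:245,255:395],(420,540),interpolation=cv2.INTER_CUBIC)
W=cv2.resize(w,(380,238));o=np.zeros((540,800,3),np.uint8);o[:,:420]=cv2.convertScaleAbs(B,alpha=1.4);o[:238,420:]=W
s=viewer.camera("scene")[60:240,240:380];o[240:540,420:653]=cv2.resize(s,(233,300))
cv2.imwrite("pics/m4.png",o)
```

```text
.9 t 12.37 F [-0.3 -6.6 -3. ] radial 0.4 w 23.8 g 30.0 kn [608.8 -33.7 262.4]
1.25 t 14.17 F [-2.7 -8.7 -1.6] radial -1.8 w 24.2 g 30.0 kn [668.8 -40.7 300. ]
held t 15.67 F [-2.1 -9.4 -3. ] radial -1.1 w 24.3 g 30.0 kn [668.7 -40.7 300. ]
```

View pics/m4.png

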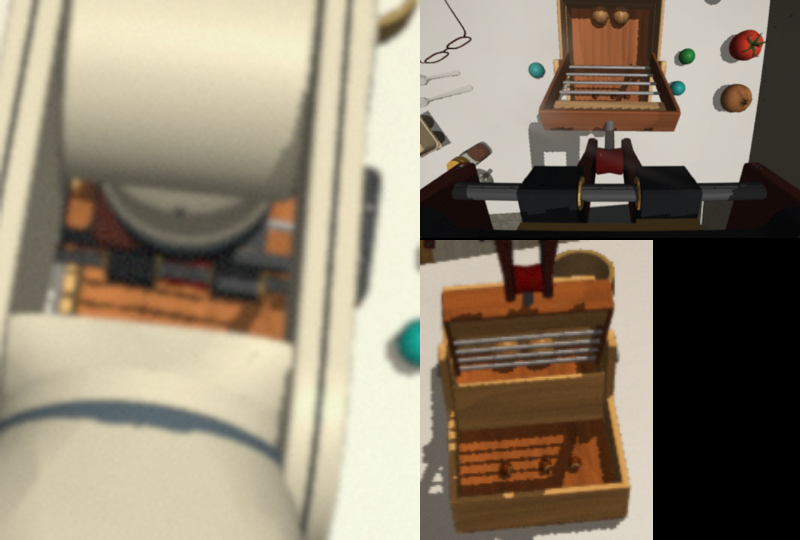

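Both walnuts lie in the far bay against the far wall (montage (600,15) and (620,15)). The three hazelnuts are still in the near bay. I lower the sieve, release it and back off.

Run:
```python
from h import *
arc(1.25,.1,75);show(".1")
arc(.1,.03,40);print(env.move_l(knob(0)+[0,0,61],rate=25,f_stop=8));show("rest")
set_gripper(55);env.hold(.3);show("open")
env.move_l(knob(0)+[0,0,61+110],rate=110)
env.reach([420,-330,300],Q);env.hold(.5);show("away")
a=viewer.camera("scene");b=viewer.camera("top");print(red(a),red(b))
o=np.hstack([cv2.resize(a[70:250,240:370],(390,540)),cv2.resize(b[65:245,260:390],(390,540))])
cv2.imwrite("pics/m5.png",cv2.convertScaleAbs(o,alpha=1.4))
```

```text
.1 t 20.72 F [ 1.7  0.8 -1.3] radial 1.6 w 23.8 g 30.0 kn [541.3 -25.8 117.7]
True
rest t 21.48 F [-0.5  1.1  5.5] radial -0.6 w 24.0 g 30.0 kn [541.4 -25.8  99.7]
open t 22.45 F [-0.3 -0.2  0.1] radial -0.3 w 54.8 g 0.0 kn [541.4 -25.5  99.3]
away t 25.33 F [-0.1  0.1 -1.5] radial -0.1 w 54.7 g 0.0 kn [ 420.1 -329.8  239. ]
[] [([304, 233, 9, 8, 57], array([308.3, 236.6]))]
```

View pics/m5.png

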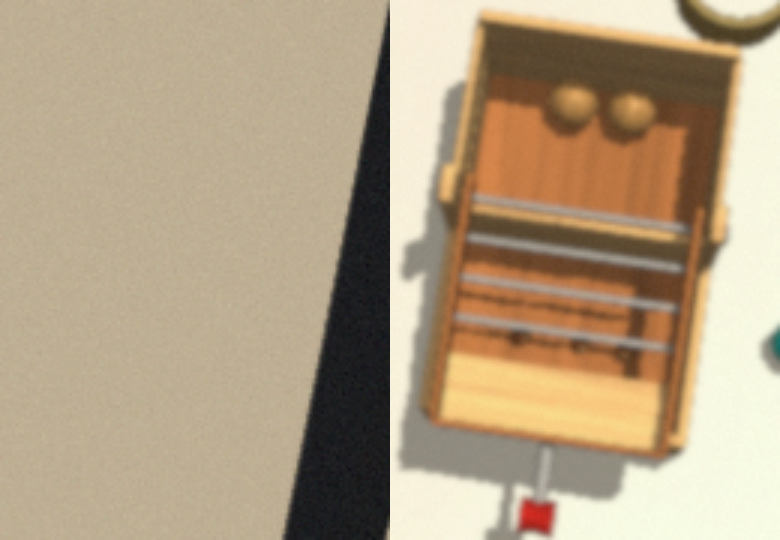

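The top view shows both walnuts in the far bay at (574,105) and (632,112), and the hazelnuts in the near bay below the rods at (518,338), (580,345) and (625,352). The knob is back on its first pixel, (308.3, 236.6), and the arm touches nothing.

```bash
python3 -c "
from station import workorder
print(workorder.sign_off())"
```

```text
the job is handed in; nothing more can be done
None
```

The job is done and handed in at about 25 s of the 48 s allowed: three hazelnuts in the near bay, then both walnuts in the far bay, with the sieve lowered back to rest and released.

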